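# Register a sensor bracket in the inspection fixture and close the hasp

## Robot

A 7-joint arm with a two-finger parallel gripper is mounted at the origin on the work surface. World frame = base frame: x ahead of the robot, y to its left, z up, the work surface at z = 0. Lengths are in m, angles in rad, forces in N, time in s.
With the tool pointing down it reaches from about 0.425 to 0.8 m from the base axis. Payload 8.3 kg.
Tool frame: the origin (TCP) lies between the finger pads; the fingertips stand bot.tip_extent ahead of it and the grasp point (between the pads) lies 11 mm behind it (bot.tip_extent is the distance from the TCP to the fingertips, in m); z points along the fingers, y is the line along which they close (so a half turn about z gives the same grasp; the last joint's range is limited). The gripper opens to 85 mm and grips with 20 to 120 N. Pads are 22 mm wide; open, the fingers measure 114 mm over their backs; the gripper's body (76 mm by 85 mm) begins 54 mm behind the grasp point. The pads swing forward as they close: fully open they stand 13 mm farther back than shut.
Start: joints at [-1.351, 0.383, 0.016, 1.37, -0.006, 1.388, -0.046], TCP at [0.174, 0.6, 0.239] pointing down, gripper open.
Joint ranges: [-2.95, 2.95], [-0.25, 2.06], [-1.52, 1.56], [0.18, 2.33], [-1.44, 4.58], [0.02, 2.06], [-3.01, 3.01]. Speed limits (rad/s): [2.39, 2.39, 3.01, 3.01, 3.14, 3.14, 3.14].

## Interface

Orientations are given as a unit quaternion [x, y, z, w].
In Python, from plant import bot gives the robot as it stands. The module is installed in compiled form; this text tells all that it offers.
- The arm moves only by the tool carry_out, never from a script. Its arguments are lists of equal length, an entry for each row: "slide": the shift along the tool's x, y, z each as a share of 25 mm, from -1 to 1, a list of three; "twist": the turn, a rotation vector about the tool's x, y, z each as a share of 45 degrees, from -1 to 1, a list of three; "hand": the opening, from 0 (shut) to 1 (fully open). A call has exactly 8 rows; each row shifts and turns the commanded pose from where the row before left it, along the tool's axes as they then stand; what a row does not reach is not made up. A row lasts 1/8 s, in which the tool goes at most 62.5 mm and 10.7 degrees, less where a joint would pass 70% of its speed; a pose out of reach is approached as far as the arm can. A call with a number of a shift or a turn outside -1 to 1 is refused whole. A call with a gripper value outside its range is refused whole. The fingers move at their own pace and stop on an object; "force" is the grip in N (left out, the last holds). Time passes only in rows, so rows that do not move let the fingers close, or fill a call up. It gives the time, the measured TCP pose, the force, the opening and the grip force at its end, in the units of the state.
- bot.sense(): the state, without advancing time (a new reading comes with each control period).
- bot.camera(name): name is "scene" or "top" or "wrist"; returns the picture (480x640x3 uint8, blue, green, red); there is no depth.
- bot.camera_params(name): a dict with "fx", "fy", "cx", "cy" (pixels), "R" (3x3) and "t" (3): a world point X has camera coordinates R X + t. Camera axes: x right, y down, z forward; pixel columns grow to the right and rows downward; lengths in m; the calibration is good to about 2 mm. A picture is of the moment at which its call begins: read the wrist's pose just before it. camera_params takes no time and is no camera call; for the wrist camera it gives the pose at the moment of the call.
- bot.finish_job(): hands the job in; it is judged then, once.
The state is a dict: "t": time; "joint_pos": joint angles; "joint_velocities": joint speeds; "tau": joint torques, N m; "eef_pos": TCP position; "orientation": TCP orientation; "wrist_force": force on the tool from outside, world axes, zero at the start; "torque": the same for the moment, N m; "width": finger opening in m; "grasp_force": force on a finger pad.
Only numpy, scipy, OpenCV 4.12 (cv2) and the standard library are available. Lean on these libraries where they do the work, as an engineer would, in place of code of your own. Each camera call takes 0.05 s, during which the arm holds its last target. There are 200 camera calls.

## Task

Set the nickel hall sensor bracket flat on the fixture plate with its low bare end towards the short end stop and push it fully home, its long side flush against the long rail and its low end against the end stop. Then swing the hinged hasp over the bracket and fully down onto its catch, and let go. Leave the clamp ring, the two washers and the lens where they are.

Things in the scene. Friction and masses are not known exactly. Their poses are not given: they have to be found in the camera images.
- fixture: Fixed dark steel tooling plate, 160 mm (its x) by 220 mm (its y), 16 mm thick, carrying rail, end stop, hasp and catch; origin at the centre of its underside, z up, top face at z = 16 mm. A bracket that is fully home has its origin at x = 0, y = 0, z = 16 mm and the fixture's yaw.
- rail (a point): Middle of the stop face of the long aluminium rail, at the plate's top (fixture frame 30, 0, 16 mm). The face looks to the fixture's -x and runs along y from -82 to +82 mm; the rail is 14 mm thick and 12 mm high above the plate.
- end_stop (a point): Middle of the stop face of the short aluminium end stop, at the plate's top (fixture frame 0, -80, 16 mm). The face looks to the fixture's +y and is 44 mm wide; the stop is 14 mm thick, 18 mm high above the plate.
- catch (a point): Foot of the catch, a thin upright steel staple that the hasp's slot drops over, at fixture frame (-62, -52, 16) mm; 18 mm along x (x from -71 to -53 mm), 6 mm along y, 36 mm high above the plate.
- bracket: Loose brushed nickel bracket, 0.3 to 0.55 kg. Flat foot 60 mm (its x) by 160 mm (its y), 14 mm thick; origin at the centre of the foot's underside, z up. An upright fin 14 mm thick (x from -7 to +7 mm) stands along the middle of the foot from y = +6 to +78 mm, its top 59 mm above the underside: the +y end is the tall end, the -y half is low and bare. Centre of mass near y = +12 mm.
- edge_tall (a point): Point on the bracket's +x long side (the one that meets the rail), 75 mm towards the tall end, 7 mm above its underside (bracket frame 30, 75, 7 mm).
- edge_low (a point): Point on the same long side of the bracket, 75 mm towards the low end (bracket frame 30, -75, 7 mm).
- low_end (a point): Middle of the bracket's low end face, which meets the end stop (bracket frame 0, -80, 7 mm).
- hasp (a joint): Angle of the hinged hasp, rad: 0 = fully down, level, across the bracket's low half, its slot over the staple; 1.57 = upright; 2.3 = its limit, leaning to the fixture's +x. Starts open, stays where left (about 2 N moves it). A flat aluminium strap 32 mm wide, 6 mm thick, 137 mm long; when down its underside is 17 mm above the plate, 3 mm above the bracket's foot.
- hasp_hinge (a point): Middle of the hasp's hinge axis, which runs along the fixture's y, at fixture frame (56, -52, 36) mm. Two hinge ears, 26 mm high above the plate, hold it behind the rail (x 47 to 65, y -82 to -22 mm).
- hasp_tip (a point): Middle of the hasp's free tip, 137 mm from the hinge axis.
- clamp_ring: Bystander: purple anodized rotor clamp ring lying flat, 120 mm outside, 84 mm inside, 18 mm high; origin at the centre of its underside.
- washer_a: Bystander: white PEEK washer lying flat, 64 mm outside, 8 mm thick; origin at the centre of its underside.
- washer_b: Bystander: white PEEK washer like the other one.
- lens: Bystander: smoky quartz lens in a dark mount, 72 mm across, 22 mm high; origin at the centre of its underside.
Not all that is in view belongs to the job. What is shaped like the bracket but black or brown is not meant.

How it is judged:
By the outcome, as a careful person would: the job done as asked, in the order asked, and still so for the second after the job is handed in, with the robot touching nothing.
It also fails if it takes over 72 s, if anything falls off the work surface, if the arm or the gripper's body presses on something with over 40 N, if the wrist force passes 120 N, or if a joint passes its speed limit or range.

## Working session

There is one attempt and no reset: what is moved stays moved. The work goes in short steps, Python scripts to look and compute and a tool call to move; the robot and the scene stay as the last step left them, time stands still between calls to the robot, and variables do not carry over. Pictures are saved under pics/ and viewed, at most 10 in all, crops included, and the job is handed in when it is done.

Besides the shell and the picture viewer there is one more tool, called after ">>>" by a JSON object that holds its "api" and its "payload", one argument or row to a line. carry_out: Moves the arm, as the interface text tells. Its arguments: {"type":"object","properties":{"slide":{"type":"array"},"twist":{"type":"array"},"hand":{"type":"array"},"force":{"type":"number"}},"required":["slide","twist","hand"]}

```bash
mkdir -p pics
python3 - <<'E'
from plant import bot
import cv2,numpy as np
print(bot.sense(),bot.tip_extent)
for n in("scene","top"):
    cv2.imwrite(f"pics/{n}1.png",bot.camera(n)); print(n,bot.camera_params(n))
E
```

```text
{'t': 0.0, 'joint_pos': array([-1.35092236,  0.38423852,  0.01638945,  1.37116012, -0.00628811,
        1.38817414, -0.04650811]), 'joint_velocities': array([-0.00164997, -0.00249891, -0.00024668,  0.0005763 ,  0.0003921 ,
        0.00085691,  0.00087811]), 'tau': array([ 3.02974913e-04, -6.27591705e+01,  8.44870247e-01, -3.71830559e+01,
        1.68065296e-02,  1.43729994e-02, -2.85878491e-05]), 'eef_pos': array([0.17423158, 0.59972368, 0.23827604]), 'orientation': array([ 1.40894839e-01,  9.90024097e-01, -9.58827359e-04, -1.10274718e-04]), 'wrist_force': array([-0.29719206, -0.59470489,  0.6007452 ]), 'torque': array([-0.01782317,  0.00824324, -0.01384192]), 'grasp_force': 0.0, 'width': 0.08526706168751985} 0.008
scene {'fx': 543.3850838720782, 'fy': 543.3850838720782, 'cx': 319.77258739205826, 'cy': 233.48618817934272, 'R': array([[ 0.88266648,  0.46992627,  0.00831726],
       [ 0.30958445, -0.56799803, -0.76258489],
       [-0.35363449,  0.67568302, -0.64683469]]), 't': array([-0.42968333, -0.13328903,  1.49980366])}
top {'fx': 436.4225738624136, 'fy': 436.4225738624136, 'cx': 311.5107984586052, 'cy': 241.4221275687053, 'R': array([[ 0.02831655, -0.99959737, -0.00180994],
       [-0.98879387, -0.02774491, -0.14668644],
       [ 0.14657716,  0.00594332, -0.98918139]]), 't': array([-0.05389937,  0.51122016,  0.82380301])}
```

View pics/scene1.png

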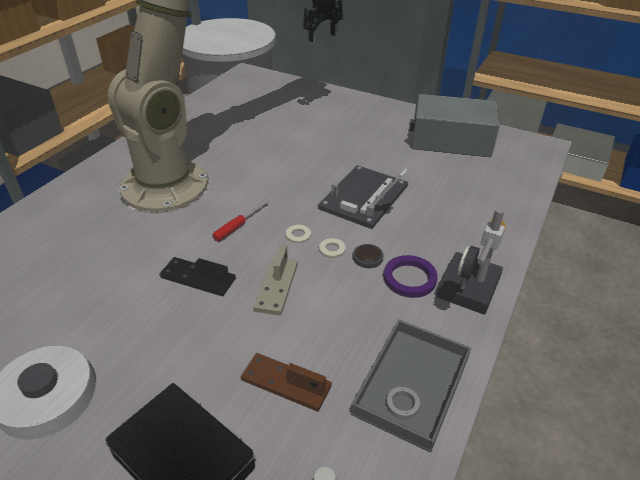

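View pics/top1.png

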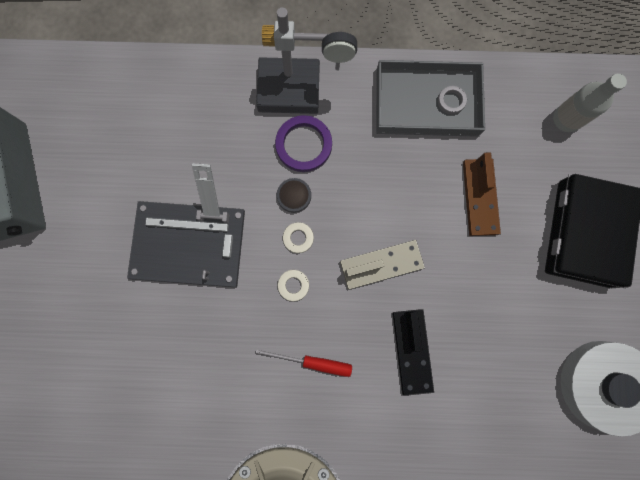

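Three bracket shapes appear in the top view: nickel at (382,265), black at (413,352) and brown at (482,197). Only the nickel one fits the description. The fixture is at (187,245), with its rail on the far side, end stop on the right at (227,245), and the hasp leaning away at (206,188). I'll confirm all this in one enlarged crop.

Run:
```python
import cv2
im=cv2.imread("pics/top1.png")[155:305,120:440]
cv2.imwrite("pics/crop1.png",cv2.resize(im,None,fx=2.5,fy=2.5,interpolation=cv2.INTER_CUBIC))
```

```text
(no output)
```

View pics/crop1.png

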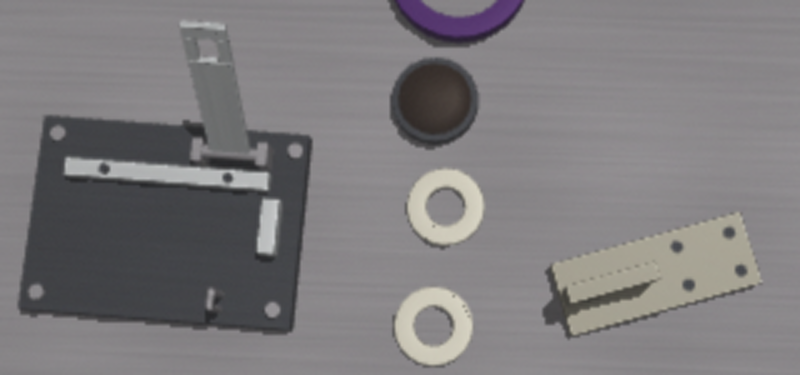

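The crop confirms the nickel bracket: its tall fin is on the left and its bare end on the right. Foot corners in the crop are about (552,265), (741,212), (762,284) and (572,336). Plate corners are about (45,117), (311,137), (292,330) and (22,311).

```bash
cat > h.py <<'E'
import numpy as np
from scipy.spatial.transform import Rotation as Ro
from plant import bot
def p2w(cam,uv,z):
    p=bot.camera_params(cam) if isinstance(cam,str) else cam
    R,t=np.array(p["R"]),np.array(p["t"]); c=-R.T@t
    uv=np.atleast_2d(uv).astype(float)
    d=np.c_[(uv[:,0]-p["cx"])/p["fx"],(uv[:,1]-p["cy"])/p["fy"],np.ones(len(uv))]@R
    return c+d*((z-c[2])/d[:,2])[:,None]
def proj(p,X):
    c=np.atleast_2d(X)@np.array(p["R"]).T+np.array(p["t"])
    return np.c_[p["fx"]*c[:,0]/c[:,2]+p["cx"],p["fy"]*c[:,1]/c[:,2]+p["cy"]]
def fit(model,W):  # 2D rigid fit -> yaw, origin, residual mm
    m,w=np.array(model)[:,:2],W[:,:2]; a,b=m-m.mean(0),w-w.mean(0)
    yaw=np.arctan2((a[:,0]*b[:,1]-a[:,1]*b[:,0]).sum(),(a*b).sum())
    R=Ro.from_euler('z',yaw).as_matrix()[:2,:2]; o=w.mean(0)-R@m.mean(0)
    return yaw,o,np.abs(m@R.T+o-w).max()*1000
def toolmove(pos,yaw_y):
    "shift in tool axes and turn about tool z to get TCP at pos with tool y at heading yaw_y (mod pi)"
    s=bot.sense(); R=Ro.from_quat(s["orientation"]).as_matrix()
    d=R.T@(np.array(pos)-s["eef_pos"]); h=np.arctan2(R[1,1],R[0,1])
    dy=(yaw_y-h+np.pi/2)%np.pi-np.pi/2
    return d/0.025,-dy/np.radians(45)
E
python3 - <<'E'
from h import *
f=lambda a:np.array(a)/2.5+[120,155]
W=p2w("top",f([(552,265),(741,212),(762,284),(572,336)]),.014)
print(fit([(.03,.08),(.03,-.08),(-.03,-.08),(-.03,.08)],W),np.linalg.norm(np.diff(W,axis=0),axis=1))
F=p2w("top",f([(45,117),(311,137),(292,330),(22,311)]),.016)
print(fit([(.08,.11),(.08,-.11),(-.08,-.11),(-.08,.11)],F),np.linalg.norm(np.diff(F,axis=0),axis=1))
# rail top face z=28: corners
T=p2w("top",f([(66,157),(269,172),(268,190),(65,176)]),.028)
print(fit([(.044,.082),(.044,-.082),(.030,-.082),(.030,.082)],T))
p=bot.camera_params("top");print(-np.array(p["R"]).T@p["t"])
E
```

```text
(np.float64(0.29596480383630586), array([ 0.47294371, -0.18407381]), np.float64(0.9262472371420194)) [0.15973517 0.06037699 0.15873172]
(np.float64(-0.042355752415075575), array([0.50343424, 0.2123967 ]), np.float64(1.963144481978818)) [0.21954899 0.15771703 0.21695166]
(np.float64(-0.0437862779600985), array([0.50434038, 0.21370297]), np.float64(0.8236390036933106))
[ 0.3862669  -0.04459004  0.88978211]
```

>>> {"api": "carry_out", "payload": {
  "slide": [
    [-1,0,0],
    [-1,0,0],
    [-1,0,0],
    [-1,0,0],
    [-1,0,0],
    [-1,0,0],
    [-1,0,0],
    [-1,0,0]
  ],
  "twist": [
    [0,0,0.21],
    [0,0,0.21],
    [0,0,0.21],
    [0,0,0.21],
    [0,0,0.21],
    [0,0,0.21],
    [0,0,0],
    [0,0,0]
  ],
  "hand": [1,1,1,1,1,1,1,1]
}}

```text
t: 1.1
eef_pos: [0.2998, 0.459, 0.2388]
orientation: [0.594, 0.804, -0.001, 0.0]
wrist_force: [-0.4, 0.4, 0.2]
width: 0.0849
grasp_force: 0.0
```

Run:
```python
from h import *
print(bot.sense()["eef_pos"],toolmove((.4666,-.163,.14),.296))
```

```text
[0.29983073 0.45904579 0.23876145] (array([-25.74044807,  -0.93405566,   3.97085815]), np.float64(0.002956862530003912))
```

>>> {"api": "carry_out", "payload": {
  "slide": [
    [-1,0.4,0],
    [-1,0.4,0],
    [-1,0.4,0],
    [-1,0.4,0],
    [-1,0.4,0],
    [-1,0.2,0],
    [-1,0.2,0],
    [-1,0.2,0]
  ],
  "twist": [
    [0,0,0],
    [0,0,0],
    [0,0,0],
    [0,0,0],
    [0,0,0],
    [0,0,0],
    [0,0,0],
    [0,0,0]
  ],
  "hand": [1,1,1,1,1,1,1,1]
}}

```text
t: 2.1
eef_pos: [0.4208, 0.2871, 0.2389]
orientation: [0.594, 0.804, -0.0, -0.0]
wrist_force: [0.4, 0.3, 0.3]
width: 0.085
grasp_force: 0.0
```

>>> {"api": "carry_out", "payload": {
  "slide": [
    [-1,0,0],
    [-1,0,0],
    [-1,0,0],
    [-1,-0.2,0],
    [-1,-0.4,0],
    [-1,-0.4,0],
    [-1,-0.4,0],
    [-1,-0.4,0]
  ],
  "twist": [
    [0,0,0],
    [0,0,0],
    [0,0,0],
    [0,0,0],
    [0,0,0],
    [0,0,0],
    [0,0,0],
    [0,0,0]
  ],
  "hand": [1,1,1,1,1,1,1,1]
}}

```text
t: 3.1
eef_pos: [0.4358, 0.0823, 0.2391]
orientation: [0.594, 0.804, -0.0, -0.0]
wrist_force: [-0.2, -0.1, 0.4]
width: 0.0853
grasp_force: 0.0
```

>>> {"api": "carry_out", "payload": {
  "slide": [
    [-1,-0.2,0.2],
    [-1,-0.2,0.4],
    [-1,-0.2,0.4],
    [-1,-0.2,0.4],
    [-1,-0.2,0.4],
    [-1,-0.2,0.4],
    [-1,-0.2,0.3],
    [-1,-0.2,0]
  ],
  "twist": [
    [0,0,0],
    [0,0,0],
    [0,0,0],
    [0,0,0],
    [0,0,0],
    [0,0,0],
    [0,0,0],
    [0,0,0]
  ],
  "hand": [1,1,1,1,1,1,1,1]
}}

```text
t: 4.1
eef_pos: [0.4561, -0.1201, 0.1761]
orientation: [0.594, 0.804, -0.0, -0.001]
wrist_force: [0.4, -0.1, -0.2]
width: 0.0855
grasp_force: 0.0
```

Run:
```python
from h import *
import cv2
s=bot.sense();print(s["eef_pos"],s["joint_pos"],toolmove((.4666,-.163,.14),.296))
p=bot.camera_params("wrist"); cv2.imwrite("pics/w1.png",bot.camera("wrist"))
yaw,o=.296,np.array([.473,-.184,0]);R=Ro.from_euler('z',yaw).as_matrix()
M=np.array([(.03,.08,.014),(.03,-.08,.014),(-.03,-.08,.014),(-.03,.08,.014),(.007,.078,.059),(.007,.006,.059),(-.007,.006,.059),(-.007,.078,.059)])
print(proj(p,M@R.T+o).round())
import pickle;pickle.dump(p,open("w1.pkl","wb"))
```

```text
[ 0.45605278 -0.12014335  0.17610561] [-0.54792826  0.1069826   0.79704686  1.89419413 -0.0829901   1.17515452
  0.57701839] (array([-1.76373129, -0.09942001,  1.44286186]), np.float64(0.003322630133351716))
[[355. 203.]
 [349. 387.]
 [279. 387.]
 [273. 203.]
 [324. 221.]
 [323. 323.]
 [303. 323.]
 [302. 221.]]
```

View pics/w1.png

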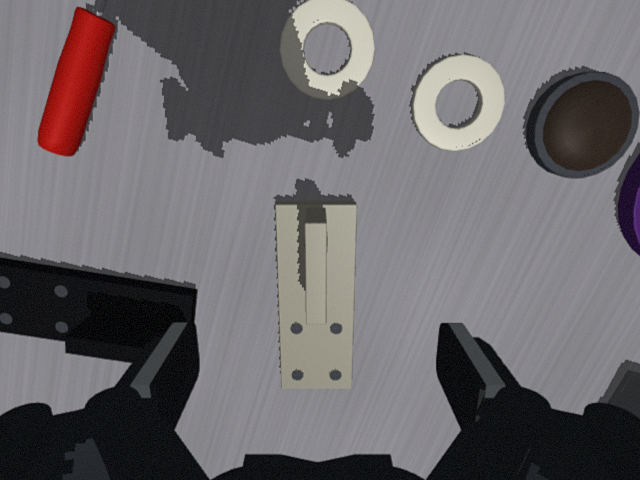

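The wrist view shows the nickel bracket with foot corners at (276,204), (355,204), (352,388) and (282,388). That is within about 3 px of the prediction, so I'll descend onto the fin.

>>> {"api": "carry_out", "payload": {
  "slide": [
    [-0.59,0,0.8],
    [-0.59,0,0.8],
    [-0.59,0,0.8],
    [0,0,0.8],
    [0,0,0.8],
    [0,0,0.8],
    [0,0,0.88],
    [0,0,0]
  ],
  "twist": [
    [0,0,0],
    [0,0,0],
    [0,0,0],
    [0,0,0],
    [0,0,0],
    [0,0,0],
    [0,0,0],
    [0,0,0]
  ],
  "hand": [1,1,1,1,1,1,1,1]
}}

```text
t: 5.15
eef_pos: [0.4684, -0.1612, 0.0336]
orientation: [0.594, 0.804, -0.001, -0.002]
wrist_force: [-0.2, -0.1, -0.5]
width: 0.0855
grasp_force: 0.0
```

>>> {"api": "carry_out", "payload": {
  "slide": [
    [0,0,0],
    [0,0,0],
    [0,0,0],
    [0,0,0],
    [0,0,0],
    [0,0,0],
    [0,0,0],
    [0,0,0]
  ],
  "twist": [
    [0,0,0],
    [0,0,0],
    [0,0,0],
    [0,0,0],
    [0,0,0],
    [0,0,0],
    [0,0,0],
    [0,0,0]
  ],
  "hand": [0.1,0,0,0,0,0,0,0],
  "force": 70
}}

```text
t: 6.15
eef_pos: [0.4702, -0.1617, 0.0352]
orientation: [0.594, 0.804, 0.0, 0.0]
wrist_force: [-1.5, 0.2, 5.9]
width: 0.0133
grasp_force: 69.8
```

>>> {"api": "carry_out", "payload": {
  "slide": [
    [0,0,-0.5],
    [0,0,-1],
    [0,0,-1],
    [0,0,-1],
    [0,0,-0.5],
    [0.5,0,0],
    [1,0,0],
    [1,0,0]
  ],
  "twist": [
    [0,0,0],
    [0,0,0],
    [0,0,0],
    [0,0,0],
    [0,0,0.108],
    [0,0,0.108],
    [0,0,0.108],
    [0,0,0.108]
  ],
  "hand": [0,0,0,0,0,0,0,0]
}}

```text
t: 7.15
eef_pos: [0.4623, -0.0991, 0.1349]
orientation: [0.723, 0.691, -0.0, -0.0]
wrist_force: [-0.2, 0.8, -5.7]
width: 0.0132
grasp_force: 68.8
```

Run:
```python
from h import *
s=bot.sense();print(s["eef_pos"],s["width"],s["wrist_force"],toolmove((.4954,.2454,.075),-.0435))
```

```text
[ 0.46229064 -0.09911469  0.13487866] 0.013207149444598932 [-0.23997867  0.80610783 -5.66023443] (array([13.82560596,  0.70915931,  2.3968727 ]), np.float64(-0.0015396988774708362))
```

>>> {"api": "carry_out", "payload": {
  "slide": [
    [0.9,0,0],
    [1,0,0],
    [1,0,0],
    [1,0,0],
    [1,0.1,0],
    [1,0.1,0],
    [1,0.1,0],
    [1,0.1,0]
  ],
  "twist": [
    [0,0,0],
    [0,0,0],
    [0,0,0],
    [0,0,0],
    [0,0,0],
    [0,0,0],
    [0,0,0],
    [0,0,0]
  ],
  "hand": [0,0,0,0,0,0,0,0]
}}

```text
t: 8.15
eef_pos: [0.4807, 0.0979, 0.1349]
orientation: [0.722, 0.692, -0.0, -0.0]
wrist_force: [-0.5, 0.3, -5.2]
width: 0.013
grasp_force: 68.8
```

>>> {"api": "carry_out", "payload": {
  "slide": [
    [1,0.1,0],
    [1,0.1,0],
    [1,0.1,0],
    [1,0,0],
    [1,0,0.5],
    [0.5,0,0.6],
    [0.2,0,0.6],
    [0,0,0]
  ],
  "twist": [
    [0,0,0],
    [0,0,0],
    [0,0,0],
    [0,0,0],
    [0,0,0],
    [0,0,0],
    [0,0,0],
    [0,0,0]
  ],
  "hand": [0,0,0,0,0,0,0,0]
}}

```text
t: 9.15
eef_pos: [0.4934, 0.2383, 0.0905]
orientation: [0.722, 0.692, -0.002, -0.0]
wrist_force: [-0.3, -0.7, -5.7]
width: 0.0127
grasp_force: 68.7
```

Run:
```python
from h import *
import cv2
s=bot.sense();print(s["eef_pos"],s["width"],s["wrist_force"],toolmove((.4954,.2454,.054),-.0435))
p=bot.camera_params("wrist"); 
im=bot.camera("wrist");cv2.imwrite("pics/w2.png",im)
import pickle;pickle.dump(p,open("w2.pkl","wb"))
yaw,o=-.0435,np.array([.504,.213,0]);R=Ro.from_euler('z',yaw).as_matrix()
M=np.array([(.03,.082,.028),(.03,-.082,.028),(.044,-.082,.028),(-.022,-.08,.034),(.022,-.08,.034),(-.08,-.11,.016),(.08,-.11,.016),(-.062,-.052,.052)])
print(proj(p,M@R.T+o).round())
```

```text
[0.49340459 0.2383446  0.09051156] 0.012692899600347916 [-0.32858272 -0.72192489 -5.67892421] (array([0.28913034, 0.07204037, 1.45951391]), np.float64(0.0027834685560645597))
[[405. 158.]
 [386. 438.]
 [410. 438.]
 [298. 443.]
 [374. 443.]
 [210. 458.]
 [459. 459.]
 [219. 426.]]
```

View pics/w2.png

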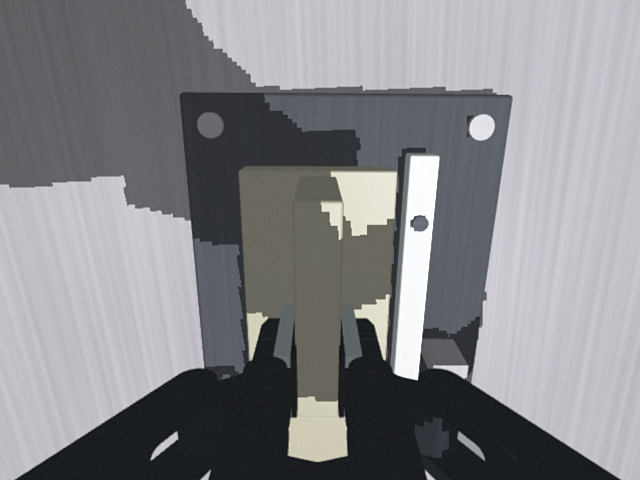

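The view shows the bracket held square over the plate. The rail's inner corner is at (407,156) against a predicted (405,158), so the fixture pose holds. Now I'll lower it.

>>> {"api": "carry_out", "payload": {
  "slide": [
    [0.3,0,0.4],
    [0,0,0.4],
    [0,0,0.4],
    [0,0,0.2],
    [0,0,0.1],
    [0,0,0.06],
    [0,0,0.04],
    [0,0,0]
  ],
  "twist": [
    [0,0,0],
    [0,0,0],
    [0,0,0],
    [0,0,0],
    [0,0,0],
    [0,0,0],
    [0,0,0],
    [0,0,0]
  ],
  "hand": [0,0,0,0,0,0,0,0]
}}

```text
t: 10.2
eef_pos: [0.4948, 0.247, 0.0524]
orientation: [0.721, 0.693, 0.0, -0.0]
wrist_force: [-0.8, 0.1, -5.3]
width: 0.0132
grasp_force: 68.8
```

>>> {"api": "carry_out", "payload": {
  "slide": [
    [0,0,0.04],
    [0,0,0.04],
    [0,0,0.02],
    [0,0.08,0],
    [0,0.08,0],
    [0,0.08,0],
    [0,0.04,0],
    [0,0,0]
  ],
  "twist": [
    [0,0,0],
    [0,0,0],
    [0,0,0],
    [0,0,0],
    [0,0,0],
    [0,0,0],
    [0,0,0],
    [0,0,0]
  ],
  "hand": [0,0,0,0,0,0,0,0]
}}

```text
t: 11.2
eef_pos: [0.5015, 0.2476, 0.0513]
orientation: [0.721, 0.693, 0.001, -0.001]
wrist_force: [-7.8, -1.2, 12.8]
width: 0.0131
grasp_force: 71.5
```

>>> {"api": "carry_out", "payload": {
  "slide": [
    [0,0,-0.04],
    [0,0.05,0],
    [0,0.05,0],
    [0,0.05,0],
    [0,0.05,0],
    [0,0.05,0],
    [0,0,0],
    [0,0,0]
  ],
  "twist": [
    [0,0,0],
    [0,0,0],
    [0,0,0],
    [0,0,0],
    [0,0,0],
    [0,0,0],
    [0,0,0],
    [0,0,0]
  ],
  "hand": [0,0,0,0,0,0,0,0]
}}

```text
t: 12.2
eef_pos: [0.5067, 0.247, 0.0513]
orientation: [0.721, 0.693, -0.001, -0.001]
wrist_force: [-11.4, 0.4, 11.7]
width: 0.013
grasp_force: 71.5
```

>>> {"api": "carry_out", "payload": {
  "slide": [
    [0,0,-0.05],
    [-0.08,0.05,0],
    [-0.08,0.03,0],
    [-0.08,0,0],
    [-0.08,0,0],
    [-0.06,0,0],
    [0,0,0],
    [0,0,0]
  ],
  "twist": [
    [0,0,0],
    [0,0,0],
    [0,0,0],
    [0,0,0],
    [0,0,0],
    [0,0,0],
    [0,0,0],
    [0,0,0]
  ],
  "hand": [0,0,0,0,0,0,0,0]
}}

```text
t: 13.2
eef_pos: [0.5066, 0.2404, 0.0515]
orientation: [0.72, 0.694, -0.001, -0.003]
wrist_force: [-10.9, 9.6, 3.2]
width: 0.013
grasp_force: 70.3
```

>>> {"api": "carry_out", "payload": {
  "slide": [
    [-0.06,0,-0.02],
    [-0.06,0,0],
    [-0.06,0,0],
    [-0.06,0,0],
    [-0.04,0,0],
    [-0.04,0,0],
    [0,0,0],
    [0,0,0]
  ],
  "twist": [
    [0,0,0],
    [0,0,0],
    [0,0,0],
    [0,0,0],
    [0,0,0],
    [0,0,0],
    [0,0,0],
    [0,0,0]
  ],
  "hand": [0,0,0,0,0,0,0,0]
}}

```text
t: 14.2
eef_pos: [0.5065, 0.2364, 0.0525]
orientation: [0.719, 0.695, 0.001, -0.004]
wrist_force: [-8.8, 19.5, -0.9]
width: 0.0132
grasp_force: 70.0
```

>>> {"api": "carry_out", "payload": {
  "slide": [
    [0,0,0],
    [0,0,0],
    [0,0,0],
    [0,0,0],
    [0,0,-0.5],
    [0,0,-1],
    [0,0,-1],
    [0,0,-1]
  ],
  "twist": [
    [0,0,0],
    [0,0,0],
    [0,0,0],
    [0,0,0],
    [0,0,0],
    [0,0,0],
    [0,0,0],
    [0,0,0]
  ],
  "hand": [0.5,0.5,0.5,0.5,0.5,0.5,0.5,0.5]
}}

```text
t: 15.2
eef_pos: [0.5095, 0.2286, 0.1418]
orientation: [0.722, 0.692, 0.0, 0.0]
wrist_force: [-0.2, 0.2, -0.1]
width: 0.0427
grasp_force: 0.0
```

>>> {"api": "carry_out", "payload": {
  "slide": [
    [-0.5,-0.5,-0.5],
    [-0.5,-0.5,-0.5],
    [-0.5,-0.5,-0.5],
    [-0.5,-0.5,-0.5],
    [0,-0.5,-0.5],
    [0,-0.5,0],
    [0,0,0],
    [0,0,0]
  ],
  "twist": [
    [0,0,0],
    [0,0,0],
    [0,0,0],
    [0,0,0],
    [0,0,0],
    [0,0,0],
    [0,0,0],
    [0,0,0]
  ],
  "hand": [0,0,0,0,0,0,0,0]
}}

```text
t: 16.2
eef_pos: [0.4323, 0.182, 0.2023]
orientation: [0.721, 0.693, -0.0, -0.0]
wrist_force: [0.2, 0.1, 0.5]
width: 0.0003
grasp_force: 0.0
```

Run:
```python
from h import *
import cv2,pickle
s=bot.sense();print(s["eef_pos"],s["wrist_force"],s["joint_pos"])
p=bot.camera_params("wrist"); im=bot.camera("wrist");cv2.imwrite("pics/w3.png",im)
pickle.dump(p,open("w3.pkl","wb"))
t=bot.camera("top");cv2.imwrite("pics/top3.png",t)
a=cv2.resize(im,(600,450)); b=cv2.resize(t[155:305,120:260],None,fx=3,fy=3)[:450]
cv2.imwrite("pics/c3.png",np.hstack([im]))
```

```text
[0.43231376 0.18195889 0.2022573 ] [0.20424242 0.14765768 0.47608457] [-1.10032656  0.06372518  0.66856597  1.86008885 -0.04173987  1.23209082
 -0.4593411 ]
```

View pics/w3.png

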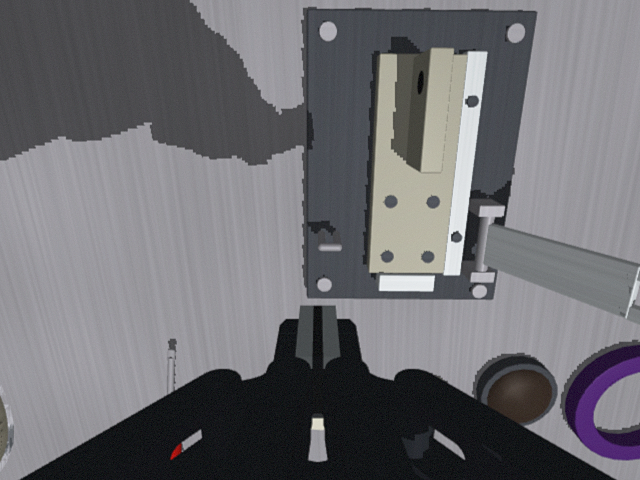

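The view shows the bracket lying along the rail, with its low end by the end stop at (407,283). I'll seat it firmly with closed fingers, pushing the long side first and then the tall end.

Run:
```python
from h import *
print(toolmove((.445,.2186,.030),-.0435))
```

```text
(array([1.49794438, 0.44262299, 6.88497515]), np.float64(0.0031387286348923283))
```

>>> {"api": "carry_out", "payload": {
  "slide": [
    [0.75,0.2,0.9],
    [0.75,0.2,1],
    [0,0,1],
    [0,0,1],
    [0,0,1],
    [0,0,1],
    [0,0,0.9],
    [0,0,0]
  ],
  "twist": [
    [0,0,0],
    [0,0,0],
    [0,0,0],
    [0,0,0],
    [0,0,0],
    [0,0,0],
    [0,0,0],
    [0,0,0]
  ],
  "hand": [0,0,0,0,0,0,0,0]
}}

```text
t: 17.3
eef_pos: [0.4429, 0.2179, 0.0308]
orientation: [0.722, 0.692, -0.002, 0.0]
wrist_force: [0.0, -0.1, 0.3]
width: -0.0003
grasp_force: 0.0
```

>>> {"api": "carry_out", "payload": {
  "slide": [
    [0,0.1,0],
    [0,0.1,0],
    [0,0.1,0],
    [0,0.1,0],
    [0,0.1,0],
    [0,0.1,0],
    [0,0,0],
    [0,0,0]
  ],
  "twist": [
    [0,0,0],
    [0,0,0],
    [0,0,0],
    [0,0,0],
    [0,0,0],
    [0,0,0],
    [0,0,0],
    [0,0,0]
  ],
  "hand": [0,0,0,0,0,0,0,0]
}}

```text
t: 18.3
eef_pos: [0.4587, 0.2183, 0.0325]
orientation: [0.721, 0.693, -0.0, -0.0]
wrist_force: [-0.6, 0.1, -0.4]
width: 0.0
grasp_force: 0.0
```

>>> {"api": "carry_out", "payload": {
  "slide": [
    [0,0.08,0.03],
    [0,0.08,0.03],
    [0,0.08,0],
    [0,0.08,0],
    [0,0,0],
    [0,0,0],
    [0,0,0],
    [0,0,0]
  ],
  "twist": [
    [0,0,0],
    [0,0,0],
    [0,0,0],
    [0,0,0],
    [0,0,0],
    [0,0,0],
    [0,0,0],
    [0,0,0]
  ],
  "hand": [0,0,0,0,0,0,0,0]
}}

```text
t: 19.3
eef_pos: [0.4636, 0.2182, 0.0306]
orientation: [0.721, 0.693, -0.002, -0.002]
wrist_force: [-15.0, -0.1, 13.4]
width: 0.0002
grasp_force: 2.4
```

>>> {"api": "carry_out", "payload": {
  "slide": [
    [0,0,-0.04],
    [0,0.06,-0.02],
    [0,0.06,0],
    [0,0,0],
    [0,-0.3,0],
    [0,-0.5,0],
    [0,-0.3,-1],
    [0,0,-1]
  ],
  "twist": [
    [0,0,0],
    [0,0,0],
    [0,0,0],
    [0,0,0],
    [0,0,0],
    [0,0,0],
    [0,0,0],
    [0,0,0]
  ],
  "hand": [0,0,0,0,0,0,0,0]
}}

```text
t: 20.3
eef_pos: [0.4414, 0.2189, 0.0829]
orientation: [0.721, 0.693, -0.0, -0.0]
wrist_force: [0.2, 0.1, 0.2]
width: 0.0001
grasp_force: 0.0
```

Run:
```python
from h import *
print(bot.sense()["eef_pos"],toolmove((.508,.330,.031),-.0435))
```

```text
[0.44137074 0.21888647 0.08290084] (array([4.55019043, 2.48365509, 2.07224994]), np.float64(0.0036185868491205165))
```

>>> {"api": "carry_out", "payload": {
  "slide": [
    [1,0,0],
    [1,0,0],
    [1,0,0],
    [1,0.4,0],
    [0.55,1,0.4],
    [0,1,0.8],
    [0,0.08,0.87],
    [0,0,0]
  ],
  "twist": [
    [0,0,0],
    [0,0,0],
    [0,0,0],
    [0,0,0],
    [0,0,0],
    [0,0,0],
    [0,0,0],
    [0,0,0]
  ],
  "hand": [0,0,0,0,0,0,0,0]
}}

```text
t: 21.3
eef_pos: [0.5066, 0.3297, 0.0277]
orientation: [0.721, 0.693, -0.003, -0.0]
wrist_force: [-0.4, -0.2, 0.1]
width: 0.0
grasp_force: 0.0
```

>>> {"api": "carry_out", "payload": {
  "slide": [
    [-0.2,0,0],
    [-0.2,0,0],
    [-0.15,0,0],
    [-0.1,0,0],
    [-0.1,0,0],
    [-0.1,0,0],
    [-0.1,0,0],
    [0,0,0]
  ],
  "twist": [
    [0,0,0],
    [0,0,0],
    [0,0,0],
    [0,0,0],
    [0,0,0],
    [0,0,0],
    [0,0,0],
    [0,0,0]
  ],
  "hand": [0,0,0,0,0,0,0,0]
}}

```text
t: 22.3
eef_pos: [0.508, 0.3065, 0.0308]
orientation: [0.721, 0.693, 0.0, -0.0]
wrist_force: [0.1, 0.7, 0.8]
width: -0.0002
grasp_force: 0.0
```

>>> {"api": "carry_out", "payload": {
  "slide": [
    [-0.08,0,0],
    [-0.08,0,0],
    [-0.06,0,0],
    [-0.06,0,0],
    [-0.04,0,0],
    [0,0,0],
    [0,0,0],
    [0,0,0]
  ],
  "twist": [
    [0,0,0],
    [0,0,0],
    [0,0,0],
    [0,0,0],
    [0,0,0],
    [0,0,0],
    [0,0,0],
    [0,0,0]
  ],
  "hand": [0,0,0,0,0,0,0,0]
}}

```text
t: 23.3
eef_pos: [0.5079, 0.3059, 0.0326]
orientation: [0.719, 0.695, 0.004, -0.002]
wrist_force: [1.4, 18.7, 0.7]
width: 0.0003
grasp_force: 0.8
```

>>> {"api": "carry_out", "payload": {
  "slide": [
    [0.4,0,0],
    [0.2,0,-0.5],
    [0,0,-1],
    [0,0,-1],
    [0,0,-1],
    [0,0,-1],
    [0,0.5,-1],
    [0,1,-1]
  ],
  "twist": [
    [0,0,0],
    [0,0,0],
    [0,0,0],
    [0,0,0],
    [0,0,0],
    [0,0,0],
    [0,0,0],
    [0,0,0]
  ],
  "hand": [0,0,0,0,0,0,0,0]
}}

```text
t: 24.3
eef_pos: [0.5456, 0.3115, 0.195]
orientation: [0.721, 0.693, -0.0, -0.0]
wrist_force: [0.8, 0.5, -0.4]
width: -0.0003
grasp_force: 0.0
```

Run:
```python
from h import *
import cv2,pickle
t=bot.camera("top");cv2.imwrite("pics/top4.png",t)
p=bot.camera_params("top");o=np.array([.505,.214,0]);R=Ro.from_euler('z',-.0435).as_matrix()
for th in(1.9,2.0,2.1,2.2,2.3):
    print(th,proj(p,R@[.056-.137*np.cos(th),-.052,.036+.137*np.sin(th)]+o).round(1))
print(bot.sense()["eef_pos"],toolmove((.678,.154,.123),-.0435))
s=t[155:305,120:260]; cv2.imwrite("pics/c4.png",cv2.resize(s,None,fx=4,fy=4,interpolation=cv2.INTER_CUBIC))
```

```text
1.9 [[198.1 175.2]]
2.0 [[199.6 169. ]]
2.1 [[201.3 163.5]]
2.2 [[203.1 158.6]]
2.3 [[204.9 154.5]]
[0.55000333 0.31055963 0.19862317] (array([-6.04085768,  5.36784109,  3.04548969]), np.float64(0.00037195953229893957))
```

View pics/c4.png

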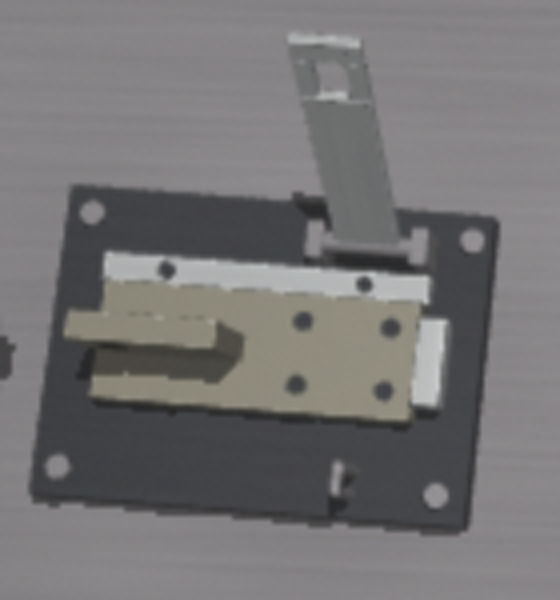

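The crop shows the bracket flush on the rail, with its low end against the stop. The hasp tip is at about (201.5,164.5) in the full image, so the hasp angle is about 2.08. I'll go behind the hasp.

>>> {"api": "carry_out", "payload": {
  "slide": [
    [-0.5,1,-0.3],
    [-0.7,1,0],
    [-0.9,1,0],
    [-1,1,0],
    [-1,0.9,0],
    [-1,0,0],
    [-0.9,0,0],
    [0,0,0]
  ],
  "twist": [
    [0,0,0],
    [0,0,0],
    [0,0,0],
    [0,0,0],
    [0,0,0],
    [0,0,0],
    [0,0,0],
    [0,0,0]
  ],
  "hand": [0,0,0,0,0,0,0,0]
}}

```text
t: 25.35
eef_pos: [0.6616, 0.1543, 0.2016]
orientation: [0.723, 0.691, -0.0, 0.0]
wrist_force: [-0.6, 0.5, -0.2]
width: 0.0002
grasp_force: 0.0
```

Run:
```python
from h import *
s=bot.sense();print(s["eef_pos"],s["joint_pos"],toolmove((.665,.154,.125),-.0435))
```

```text
[0.66161586 0.15426946 0.20157728] [-0.67401877  0.58243586  0.63826186  1.27768901 -0.33938054  1.38783562
 -0.09981122] (array([-0.00367511,  0.13465411,  3.06313927]), np.float64(-0.0012704569777153665))
```

>>> {"api": "carry_out", "payload": {
  "slide": [
    [0,0.3,0.6],
    [0,0,0.8],
    [0,0,0.8],
    [0,0,0.86],
    [0,-0.4,0],
    [0,-0.6,0],
    [0,-0.6,0],
    [0,-0.6,0]
  ],
  "twist": [
    [0,0,0],
    [0,0,0],
    [0,0,0],
    [0,0,0],
    [0,0,0],
    [0,0,0],
    [0,0,0],
    [0,0,0]
  ],
  "hand": [0,0,0,0,0,0,0,0]
}}

```text
t: 26.35
eef_pos: [0.6224, 0.159, 0.1333]
orientation: [0.722, 0.692, 0.009, 0.006]
wrist_force: [15.6, -0.9, 42.8]
width: 0.0001
grasp_force: 22.6
```

>>> {"api": "carry_out", "payload": {
  "slide": [
    [0,-0.5,0],
    [0,-0.5,0],
    [0,-0.5,0],
    [0,-0.5,0],
    [0,0,0],
    [0,0,0],
    [0,0,0],
    [0,0,0]
  ],
  "twist": [
    [0,0,0],
    [0,0,0],
    [0,0,0],
    [0,0,0],
    [0,0,0],
    [0,0,0],
    [0,0,0],
    [0,0,0]
  ],
  "hand": [0,0,0,0,0,0,0,0]
}}

```text
t: 27.35
eef_pos: [0.5765, 0.1617, 0.1407]
orientation: [0.722, 0.692, 0.015, 0.006]
wrist_force: [-1.0, -5.3, 80.6]
width: 0.0
grasp_force: 35.6
```

The upward force is high, so the strap tip is probably caught under the finger linkage. I'll back straight up and look.

>>> {"api": "carry_out", "payload": {
  "slide": [
    [0,0,-0.8],
    [0,0,-0.8],
    [0,0,-0.8],
    [0,0,-0.6],
    [0,0.3,0],
    [0,0.3,0],
    [0,0,0],
    [0,0,0]
  ],
  "twist": [
    [0,0,0],
    [0,0,0],
    [0,0,0],
    [0,0,0],
    [0,0,0],
    [0,0,0],
    [0,0,0],
    [0,0,0]
  ],
  "hand": [0,0,0,0,0,0,0,0]
}}

```text
t: 28.35
eef_pos: [0.5793, 0.1601, 0.1984]
orientation: [0.722, 0.692, -0.001, -0.0]
wrist_force: [0.7, -0.1, 0.4]
width: -0.0001
grasp_force: 0.0
```

Run:
```python
from h import *
import cv2
s=bot.sense();print(s["eef_pos"],s["wrist_force"])
a=bot.camera("scene")[90:310,270:490];b=bot.camera("top")[135:305,120:290]
cv2.imwrite("pics/c5.png",np.hstack([cv2.resize(x,(400,400),interpolation=cv2.INTER_CUBIC) for x in(a,b)]))
```

```text
[0.57932332 0.16012581 0.19844769] [ 0.73710413 -0.14499019  0.44952637]
```

View pics/c5.png

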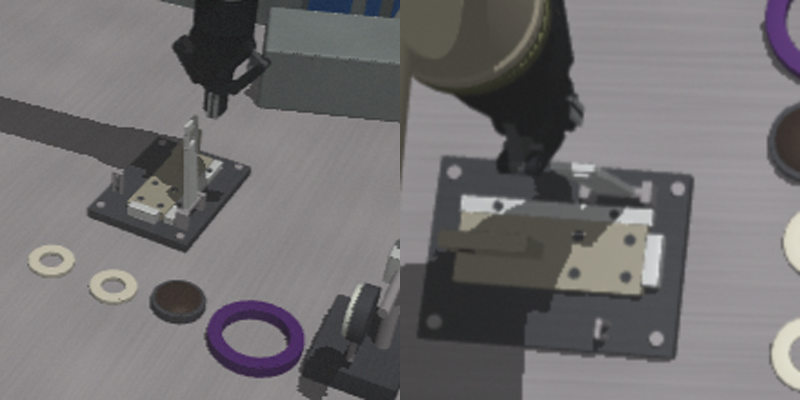

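The hasp is now about upright and the bracket is still home. I'll check the angle before the next push.

Run:
```python
from h import *
p=bot.camera_params("top");o=np.array([.505,.214,0]);R=Ro.from_euler('z',-.0435).as_matrix()
for th in(1.3,1.4,1.5,1.6,1.7):
    print(th,proj(p,R@[.056-.137*np.cos(th),-.052,.036+.137*np.sin(th)]+o).round(1))
print(toolmove((.590,.158,.155),-.0435),toolmove((.530,.158,.145),-.0435))
```

```text
1.3 [[192.4 221.2]]
1.4 [[192.8 213. ]]
1.5 [[193.5 204.9]]
1.6 [[194.3 197. ]]
1.7 [[195.4 189.3]]
(array([-0.07286089,  0.43158514,  1.75316125]), np.float64(0.003244486468918401)) (array([-0.17094379, -1.96609207,  2.15506143]), np.float64(0.003244486468918401))
```

>>> {"api": "carry_out", "payload": {
  "slide": [
    [0,0.43,0],
    [0,0,0.6],
    [0,0,0.6],
    [0,0,0.55],
    [0,-0.4,0],
    [0,-0.6,0],
    [0,-0.6,0],
    [0,-0.4,0]
  ],
  "twist": [
    [0,0,0],
    [0,0,0],
    [0,0,0],
    [0,0,0],
    [0,0,0],
    [0,0,0],
    [0,0,0],
    [0,0,0]
  ],
  "hand": [0,0,0,0,0,0,0,0]
}}

```text
t: 29.45
eef_pos: [0.5396, 0.1622, 0.156]
orientation: [0.721, 0.693, 0.0, -0.0]
wrist_force: [0.7, 0.3, 0.4]
width: 0.0003
grasp_force: 0.5
```

>>> {"api": "carry_out", "payload": {
  "slide": [
    [-0.1,-0.4,0.1],
    [-0.1,-0.4,0.2],
    [0,-0.3,0.3],
    [0,-0.2,0.4],
    [0,-0.2,0.5],
    [0,0,0],
    [0,0,0],
    [0,0,0]
  ],
  "twist": [
    [0,0,0],
    [0,0,0],
    [0,0,0],
    [0,0,0],
    [0,0,0],
    [0,0,0],
    [0,0,0],
    [0,0,0]
  ],
  "hand": [0,0,0,0,0,0,0,0]
}}

```text
t: 30.45
eef_pos: [0.503, 0.1584, 0.1183]
orientation: [0.721, 0.692, 0.0, 0.0]
wrist_force: [0.1, 0.2, 0.0]
width: -0.0001
grasp_force: 0.0
```

Run:
```python
from h import *
import cv2
s=bot.sense();print(s["eef_pos"],s["wrist_force"],toolmove((.484,.158,.092),-.0435),toolmove((.477,.158,.050),-.0435))
```

```text
[0.50301693 0.15843915 0.11825734] [0.05313873 0.18218753 0.01068135] (array([-0.04869372, -0.75971035,  1.05001148]), np.float64(0.0031261358948555017)) (array([-0.06007045, -1.04010581,  2.729907  ]), np.float64(0.0031261358948555017))
```

>>> {"api": "carry_out", "payload": {
  "slide": [
    [0,-0.3,0.3],
    [0,-0.25,0.35],
    [0,-0.2,0.4],
    [0,-0.1,0.4],
    [0,-0.1,0.4],
    [0,-0.1,0.4],
    [0,0,0.3],
    [0,0,0]
  ],
  "twist": [
    [0,0,0],
    [0,0,0],
    [0,0,0],
    [0,0,0],
    [0,0,0],
    [0,0,0],
    [0,0,0],
    [0,0,0]
  ],
  "hand": [0,0,0,0,0,0,0,0]
}}

```text
t: 31.45
eef_pos: [0.4761, 0.1593, 0.0536]
orientation: [0.721, 0.692, -0.001, -0.0]
wrist_force: [0.1, -0.9, 0.1]
width: 0.0003
grasp_force: 0.0
```

>>> {"api": "carry_out", "payload": {
  "slide": [
    [0,0,0.1],
    [0,0,0.1],
    [0,0,0.1],
    [0,0,0.08],
    [0,0,0.08],
    [0,0,0],
    [0,0,0],
    [0,0,0]
  ],
  "twist": [
    [0,0,0],
    [0,0,0],
    [0,0,0],
    [0,0,0],
    [0,0,0],
    [0,0,0],
    [0,0,0],
    [0,0,0]
  ],
  "hand": [0,0,0,0,0,0,0,0]
}}

```text
t: 32.45
eef_pos: [0.4768, 0.1597, 0.0462]
orientation: [0.722, 0.692, 0.001, -0.001]
wrist_force: [-19.0, -5.9, 48.4]
width: 0.0
grasp_force: 24.1
```

>>> {"api": "carry_out", "payload": {
  "slide": [
    [0,0,-0.3],
    [0,0,-0.8],
    [0,0,-1],
    [0,0,-1],
    [0,0,-1],
    [0,-1,-1],
    [0,-1,-1],
    [0,0,0]
  ],
  "twist": [
    [0,0,0],
    [0,0,0],
    [0,0,0],
    [0,0,0],
    [0,0,0],
    [0,0,0],
    [0,0,0],
    [0,0,0]
  ],
  "hand": [0,0,0,0,0,0,0,0]
}}

```text
t: 33.45
eef_pos: [0.4263, 0.1626, 0.1969]
orientation: [0.721, 0.693, 0.002, -0.001]
wrist_force: [0.3, 0.5, 0.5]
width: -0.0001
grasp_force: 0.0
```

Run:
```python
from h import *
import cv2
s=bot.sense();print(s["eef_pos"],s["wrist_force"])
a=bot.camera("scene")[140:260,300:440];b=bot.camera("wrist");
cv2.imwrite("pics/c6.png",np.hstack([cv2.resize(a,(400,343),interpolation=cv2.INTER_CUBIC),cv2.resize(b,(400,300))[:300].__class__(shape=(343,400,3),dtype=np.uint8) if 0 else cv2.copyMakeBorder(cv2.resize(b,(400,300)),0,43,0,0,0)]))
cv2.imwrite("pics/w6.png",b)
p=bot.camera_params("wrist");o=np.array([.505,.214,0]);R=Ro.from_euler('z',-.0435).as_matrix()
M=np.array([(.056-.137,-.036,.039),(.056-.137,-.068,.039),(.03,-.036,.039),(-.03,.08,.03),(-.03,-.08,.03),(-.022,-.08,.034)])
print((proj(p,M@R.T+o)*.625+[400,0]).round())
```

```text
[0.42631554 0.16255221 0.19688663] [0.28002529 0.45974576 0.5010247 ]
[[593. 124.]
 [593. 150.]
 [690. 124.]
 [642.  12.]
 [635. 157.]
 [642. 159.]]
```

View pics/c6.png

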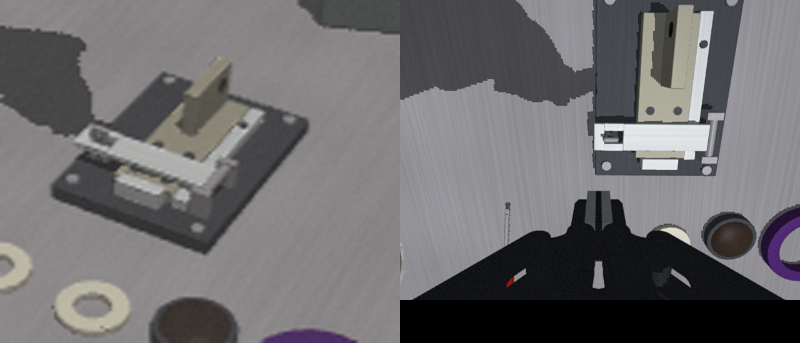

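Run:
```python
from h import *
import cv2
o=np.array([.505,.214,0]);R=Ro.from_euler('z',-.0435).as_matrix()
def pts(th):
    c,s=np.cos(th),np.sin(th); e=np.array([.056-.137*c,0,.036+.137*s]); n=np.array([s,0,c])*.003
    return np.array([e+n+[0,-.036,0],e+n+[0,-.068,0],e-n+[0,-.068,0]])@R.T+o
for th in(0,.04,.08,.12):
    print(th,((proj(bot.camera_params("scene"),pts(th))-[300,140])*2.857).round().tolist(),proj(bot.camera_params("wrist"),pts(th)).round(1)[:2].tolist())
b=cv2.imread("pics/w6.png");g=b.max(2)
sub=g[180:260,290:360]; print((g[215,300:330]).tolist()); print(g[185:255,325].tolist())
a=bot.camera("scene")[165:205,315:385]; 
cv2.imwrite("pics/c7.png",np.hstack([cv2.resize(a,(420,240),interpolation=cv2.INTER_CUBIC),cv2.resize(b[170:270,290:430],(336,240),interpolation=cv2.INTER_CUBIC)]))
```

```text
0 [[87.0, 122.0], [70.0, 139.0], [70.0, 144.0]] [[309.5, 197.6], [309.6, 240.3]]
0.04 [[88.0, 117.0], [71.0, 134.0], [70.0, 140.0]] [[309.6, 199.2], [309.8, 242.6]]
0.08 [[88.0, 112.0], [71.0, 130.0], [71.0, 135.0]] [[310.2, 200.8], [310.3, 244.9]]
0.12 [[89.0, 108.0], [72.0, 125.0], [71.0, 130.0]] [[311.0, 202.5], [311.1, 247.3]]
[140, 67, 66, 65, 76, 68, 76, 71, 71, 72, 114, 200, 229, 226, 228, 229, 230, 233, 234, 238, 230, 108, 87, 98, 102, 105, 90, 69, 69, 70]
[69, 42, 37, 39, 43, 37, 37, 34, 39, 37, 37, 65, 94, 158, 230, 238, 237, 234, 236, 236, 233, 234, 235, 235, 237, 240, 244, 246, 211, 112, 105, 96, 76, 65, 59, 63, 70, 86, 104, 111, 136, 201, 240, 243, 238, 236, 235, 232, 230, 229, 230, 232, 231, 232, 234, 191, 83, 73, 84, 78, 79, 79, 79, 77, 80, 81, 81, 81, 76, 80]
```

View pics/c7.png

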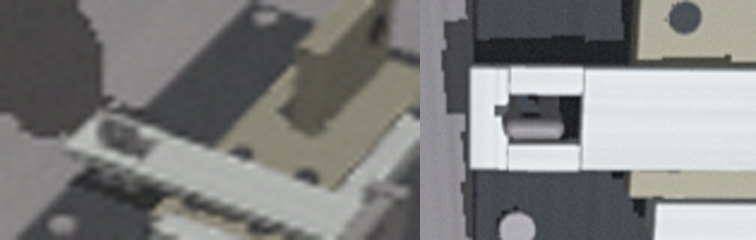

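The hasp tip matches the fully-down position in both views: the tip is 42 px across in the wrist view against 42.7 predicted. The staple stands in the slot, and the bracket is still home against the rail and stop.

```bash
python3 -c "
from plant import bot
print(bot.finish_job())"
```

```text
the job is handed in; nothing more can be done
None
```

The job is handed in at about 34 s: the final pictures show the bracket fully home and the hasp fully down over its catch. One risk: on the first swing the hasp tip caught on the gripper and the wrist force reached about 81 N, under the 120 N limit, but I can't tell whether that touch broke the 40 N limit on the gripper's body.

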